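Pack the microscope optics into the foam case

ROBOT

A 6-joint arm with a two-finger parallel gripper is mounted at the origin on the work surface. World frame = base frame: x ahead of the robot, y to its left, z up, the work surface at z = 0. Lengths are in m, angles in rad, forces in N, time in s.
With the tool pointing down it reaches from about 0.35 to 0.85 m from the base axis. Payload 8.1 kg.
Tool frame: the origin (TCP) lies at the centre of the arm's flange, where the gripper is bolted on; the fingertips stand 186 mm ahead of it and the grasp point (between the pads) lies 167 mm ahead of it; z points along the fingers, y is the line along which they close (so a half turn about z gives the same grasp; the last joint's range is limited). The gripper opens to 93 mm and grips with 3 to 60 N. Pads are 15 mm wide; open, the fingers measure 128 mm over their backs; the gripper's body (75 mm by 188 mm) begins 65 mm behind the grasp point.
Start: joints at [1.223, 0.13, 1.488, -0, 1.523, -0.085], TCP at [0.156, 0.579, 0.405] pointing down, gripper open.
Joint ranges: [-2.96, 2.96], [-0.89, 2.26], [0.02, 2.5], [-1.34, 4.48], [0, 2.73], [-2.66, 2.66]. Speed limits (rad/s): [2.39, 2.39, 2.79, 3.14, 3.14, 3.14].

INTERFACE

Orientations are given as a rotation vector (axis times angle).
In Python, from plant import robot gives the robot as it stands.
- The arm moves only by the tool apply_moves, never from a script. Its argument "series" is a list of rows, each a list of 2 entries, a list of its own where there are three numbers: the shift along the tool's x, y, z in mm, then the turn, a rotation vector about the tool's x, y, z in rad. A call has 1 to 12 rows; each row shifts and turns the commanded pose from where the row before left it, along the tool's axes as they then stand; what a row does not reach is not made up. A row lasts 1/12 s, in which the tool goes at most 41.7 mm and 7.16 degrees, less where a joint would pass 70% of its speed; a pose out of reach is approached as far as the arm can. A call is refused whole if a number of a shift passes 41.7 or a number of a turn 0.125, either way. A call with a gripper value outside its range is refused whole. "claw" is the opening, from 0 (shut) to 1 (fully open), set as the call begins (left out, the last holds). The fingers move at their own pace and stop on an object; "newtons" is the grip in N (left out, the last holds). Time passes only in rows, so rows that do not move let the fingers close. It gives the time, the measured TCP pose, the force, the opening and the grip force at its end, in the units of the state.
- robot.read_state(): the state, without advancing time (a new reading comes with each control period).
- robot.read_camera(name): name is "scene" or "top"; returns (picture, depth): 400x640x3 uint8, blue, green, red; 400x640 float32, m along the optical axis (not along the pixel's ray), 0 where there is no reading.
- robot.calibration(name): a dict with "fx", "fy", "cx", "cy" (pixels), "extrinsics" (4x4, takes a point from world to camera coordinates). Camera axes: x right, y down, z forward; pixel columns grow to the right and rows downward; lengths in m; the calibration is good to about 2 mm. A picture is of the moment at which its call begins. calibration takes no time and is no camera call.
- robot.close_job(): hands the job in; it is judged then, once.
The state is a dict: "t": time; "q": joint angles; "dq": joint speeds; "joint_torque": joint torques, N m; "tool_pos": TCP position; "orientation": TCP orientation; "force": force on the tool from outside, world axes, zero at the start; "wrist_torque": the same for the moment, N m; "opening": finger opening in m; "gripper_force": force on a finger pad.
Only numpy, scipy, OpenCV 4.12 (cv2) and the standard library are available. Lean on these libraries where they do the work, as an engineer would, in place of code of your own. Each camera call takes 0.05 s, during which the arm holds its last target. There are 200 camera calls.

TASK

Put the four microscope parts standing on the grey mat away in the open padded case: each goes upright into the foam cutout that matches its shape and size, pressed in until it sits fully home on the cutout's floor. Leave the bottle and the petri dish where they stand.

Things in the scene. Friction and masses are not known exactly. Their poses are not given: they have to be found in the camera images.
- eyepiece: Eyepiece standing upright, 62 mm tall: bare metal barrel 30 mm in diameter for the lowest 26 mm (foot chamfered 2 mm), above it a black body 38 mm in diameter (slightly narrower at the very top) with a glass lens on top; about 0.12 kg. Origin: centre of its underside, z axis up along its length. Belongs in the small round cutout.
- objective: Objective lens standing upright: white cylinder 46 mm in diameter, 56 mm tall, foot chamfered 3 mm, dark rings round it and a big glass lens on top; about 0.18 kg. Origin: centre of its underside, z up along its length. Belongs in the large round cutout.
- filter_block: Filter block standing upright: black square block 36 x 36 mm, 56 mm tall, round amber glass on top; about 0.13 kg. Origin: centre of its underside, x and y square to its sides, z up. Belongs in the square cutout, any quarter turn.
- prism_block: Prism block standing upright: grey oblong block 58 mm along its x, 26 mm along its y, 56 mm tall, oblong glass on top; about 0.16 kg. Origin: centre of its underside, z up. Belongs in the oblong cutout, long side along long side, either way round.
- foam_small_round: Fixed light grey foam block in the case, 94 x 94 mm, 45 mm high, with a round black-floored cutout 40 mm across in its top, for the eyepiece. Origin: centre of its underside (5 mm above the table), z up, x and y along its sides; top face at z = 45 mm, cutout's floor at z = 21 mm. All four blocks are alike in this; they fill the case two by two, 95 mm between centres, its walls lower than the foam.
- foam_large_round: Fixed foam block with a round cutout 56 mm across, for the objective. Size, origin, heights as foam_small_round. Each cutout is 5 mm wider than its part all round; from its +x, -x, +y and -y sides a springy lip stands in to 1 mm inside the part's outline, its top sloping from 2 mm below the top face to upright 12 mm below it.
- foam_square: Fixed foam block with a square cutout 46 x 46 mm, sides along the block's x and y, for the filter block. Size, origin, heights and lips as the others. The lips yield sideways (400 N/m, about 2 N each) and grip the part by friction: a part set on them must be pushed down, with some 5 to 15 N, and then stays.
- foam_oblong: Fixed foam block with an oblong cutout 68 mm along the block's x and 36 mm along its y, for the prism block. Size, origin, heights, lips and push needed as the others.
- bottle: White closed bottle with red cap, 64 mm in diameter, 150 mm tall, loose, on the table beyond the case or mat on the robot's right (-y). Origin: centre of its underside. To be left alone.
- dish: Closed petri dish, 90 mm in diameter, 16 mm high, loose, on the table on the robot's left (+y). Origin: centre of its underside. To be left alone.

How it is judged:
At the end, for the whole second after the job is handed in: Each part stands in the cutout that matches it: underside within 5 mm of the cutout's floor, centre within 8 mm of the cutout's centre, tilted less than 0.12 rad, released and at rest (z of eyepiece in the frame of foam_small_round between 0.016 and 0.026 m and horizontal distance between eyepiece and foam_small_round below 0.008 m and angle between each of eyepiece, objective, filter_block, prism_block's own z axis and vertical below 0.12 rad and linear speed of each of eyepiece, objective, filter_block, prism_block below 0.02 m/s and contact force between each of eyepiece, objective, filter_block, prism_block and the fingers below 0.1 N and z of objective in the frame of foam_large_round between 0.016 and 0.026 m and horizontal distance between objective and foam_large_round below 0.008 m and z of filter_block in the frame of foam_square between 0.016 and 0.026 m and horizontal distance between filter_block and foam_square below 0.008 m and z of prism_block in the frame of foam_oblong between 0.016 and 0.026 m and horizontal distance between prism_block and foam_oblong below 0.008 m); the robot touches nothing.
It fails at once if the bottle is moved by more than 30 mm or tipped (distance of bottle from where it was at the start of the episode above 0.03 m or angle between bottle's own z axis and vertical above 0.3 rad).
It fails at once if the petri dish is moved by more than 30 mm (distance of dish from where it was at the start of the episode above 0.03 m).
It also fails if it takes over 106 s, if anything falls off the work surface, if the arm or the gripper's body presses on something with over 40 N, if the wrist force passes 120 N, or if a joint passes its speed limit or range.

## Working session

There is one attempt and no reset: what is moved stays moved. The work goes in short steps, Python scripts to look and compute and a tool call to move; the robot and the scene stay as the last step left them, time stands still between calls to the robot, and variables do not carry over. Pictures are saved under pics/ and viewed, at most 14 in all, crops included, and the job is handed in when it is done.

Besides the shell and the picture viewer there is one more tool, called after ">>>" as name(argument=value, ...) on one line, values as JSON. apply_moves: Moves the arm, as the interface text tells. Its arguments: {"type":"object","properties":{"series":{"type":"array"},"claw":{"type":"number"},"newtons":{"type":"number"}},"required":["series"]}

```bash
mkdir -p pics; ls
python3 - <<'E'
from plant import robot
import cv2,numpy as np
np.set_printoptions(precision=4,suppress=True)
for n in("scene","top"):
    p,d=robot.read_camera(n); cv2.imwrite(f"pics/{n}0.png",p); np.savez(f"{n}0.npz",p=p,d=d)
    c=robot.calibration(n); print(n,c)
print(robot.read_state())
E
```

```text
pics
scene {'fx': 382.27873985921923, 'fy': 382.27873985921923, 'cx': 323.03675895672365, 'cy': 198.14494056841093, 'extrinsics': array([[ 0.646 ,  0.7632, -0.0138, -0.3424],
       [ 0.4929, -0.4308, -0.756 , -0.2247],
       [-0.5829,  0.4815, -0.6545,  1.3293],
       [ 0.    ,  0.    ,  0.    ,  1.    ]])}
top {'fx': 489.4649926278004, 'fy': 489.4649926278004, 'cx': 321.92131670818804, 'cy': 197.6026056284182, 'extrinsics': array([[ 0.0231, -0.9997,  0.0019, -0.0105],
       [-0.993 , -0.0232, -0.1158,  0.5428],
       [ 0.1159,  0.0008, -0.9933,  1.2406],
       [ 0.    ,  0.    ,  0.    ,  1.    ]])}
{'t': 0.1, 'q': array([ 1.2226,  0.1311,  1.4892,  0.    ,  1.523 , -0.0854]), 'dq': array([ 0.0012, -0.002 , -0.0015, -0.0023, -0.0015,  0.0002]), 'joint_torque': array([  0.0017, -56.1345, -49.3094,   0.0769,   0.0292,  -0.    ]), 'tool_pos': array([0.1558, 0.5792, 0.4038]), 'orientation': array([-0.4116, -3.1141,  0.0026]), 'force': array([-0.0608, -0.9211,  0.092 ]), 'wrist_torque': array([-0.039 ,  0.0211,  0.0528]), 'gripper_force': 0.0, 'opening': 0.09282839462553519}
```

View pics/top0.png

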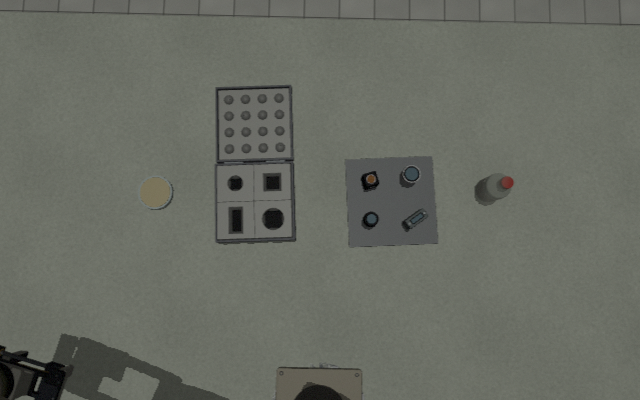

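View pics/scene0.png

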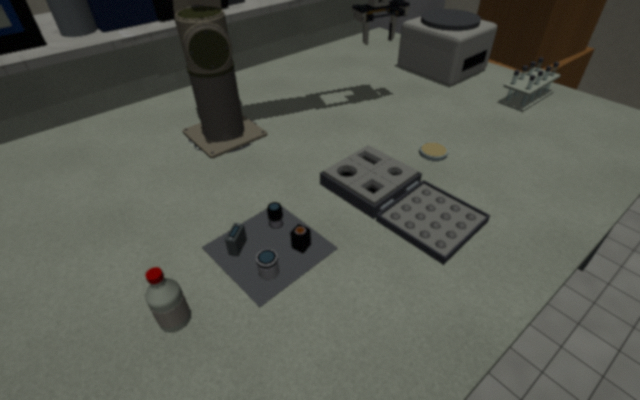

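```bash
cat > h.py <<'E'
import numpy as np,cv2
from plant import robot
np.set_printoptions(precision=4,suppress=True)
def cloud(n,d):
    c=robot.calibration(n);E=c["extrinsics"]
    v,u=np.mgrid[:400,:640]
    P=np.stack([(u-c["cx"])/c["fx"]*d,(v-c["cy"])/c["fy"]*d,d],-1)
    return (P-E[:3,3])@E[:3,:3]
def onplane(n,uv,z):
    c=robot.calibration(n);E=c["extrinsics"];uv=np.atleast_2d(uv)
    r=np.c_[(uv[:,0]-c["cx"])/c["fx"],(uv[:,1]-c["cy"])/c["fy"],np.ones(len(uv))]@E[:3,:3]
    o=-E[:3,:3].T@E[:3,3]
    return o+r*((z-o[2])/r[:,2])[:,None]
E
python3 - <<'E'
from h import *
f=np.load("top0.npz");p,d=f["p"],f["d"];W=cloud("top",d)
cv2.imwrite("pics/c1.png",cv2.resize(p[155:250,210:300],None,fx=6,fy=6,interpolation=cv2.INTER_CUBIC))
cv2.imwrite("pics/c2.png",cv2.resize(p[150:250,340:445],None,fx=6,fy=6,interpolation=cv2.INTER_CUBIC))
m=np.zeros((400,640),bool);m[150:250,340:445]=1
def comps(m,z):
    n,l,s,_=cv2.connectedComponentsWithStats(m.astype(np.uint8),connectivity=4)
    for i in range(1,n):
        if s[i,4]<30: continue
        v,u=np.nonzero(l==i);q=onplane("top",np.c_[u,v],z)[:,:2]
        r=cv2.minAreaRect((q*1000).astype(np.float32))
        print(s[i],"zmed",np.median(W[v,u,2]),"px",u.mean(),v.mean(),"mean",q.mean(0),"rect",r)
print("mat z",np.median(W[225:240,360:400,2]))
comps(m&(W[...,2]>.047)&(d>0),.058)
m[:]=0;m[158:245,212:300]=1
Z=W[...,2];top=m&(abs(Z-.05)<.006);print("foam z",np.median(Z[top]))
comps(top,.05)
m[:]=0;m[170:236,222:290]=1
comps(m&(Z<.044),.05)
E
```

```text
mat z 0.0028574020186986106
[402 165  18  18 262] zmed 0.05897488352462937 px 410.48091603053433 173.6946564885496 mean [ 0.6067 -0.2232] rect ((607.2374877929688, -223.244140625), (44.379493713378906, 43.558475494384766), 0.23967620730400085)
[362 171  17  17 204] zmed 0.05864841336724088 px 369.94607843137254 178.9950980392157 mean [ 0.5906 -0.1196] rect ((590.4932250976562, -119.45623779296875), (36.79525375366211, 36.835357666015625), 17.432537078857422)
[404 208  24  21 243] zmed 0.05890703337723092 px 415.5761316872428 218.0781893004115 mean [ 0.4932 -0.2363] rect ((493.1542053222656, -236.3504638671875), (25.995216369628906, 59.34159469604492), 36.443603515625)
[363 212  15  15 177] zmed 0.06458814891116103 px 370.1638418079096 218.6045197740113 mean [ 0.4891 -0.1213] rect ((488.1940612792969, -120.93047332763672), (35.61421585083008, 35.48233413696289), 0.7686255574226379)
foam z 0.04959480530312264
[ 215  162   77   77 4298] zmed 0.04964675213435668 px 252.62540716612378 199.94416007445324 mean [0.5309 0.1792] rect ((531.1372680664062, 179.15452575683594), (193.5920867919922
[... 204 characters left out ...]
40264892578125, 41.39984130859375), 5.671435356140137)
[228 176  14  15 163] zmed 0.027842060179492874 px 234.69325153374234 183.09815950920245 mean [0.573 0.227] rect ((573.2881469726562, 227.4986572265625), (36.29930114746094, 33.399436950683594), 2.422555685043335)
[228 207  14  26 285] zmed 0.028201641865556366 px 235.36140350877193 219.88070175438597 mean [0.4785 0.2211] rect ((479.40142822265625, 223.3878936767578), (64.03108978271484, 33.12221145629883), 2.4225523471832275)
[262 208  21  21 344] zmed 0.026566636869065595 px 272.38081395348837 218.57848837209303 mean [0.484 0.127] rect ((485.51641845703125, 127.90685272216797), (51.06425476074219, 50.93244934082031), 1.331547498703003)
```

View pics/c1.png

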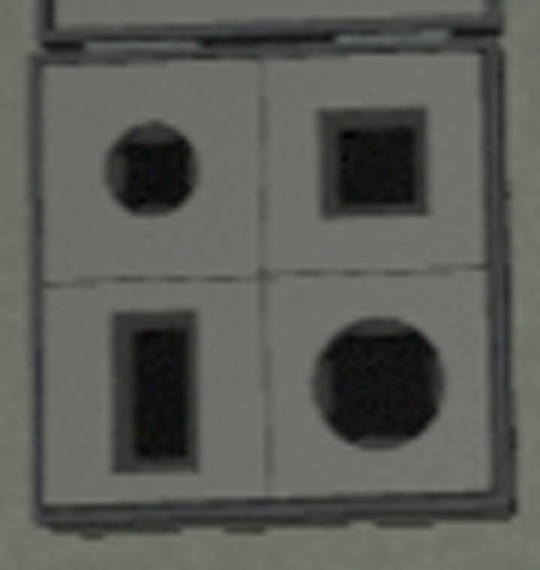

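View pics/c2.png

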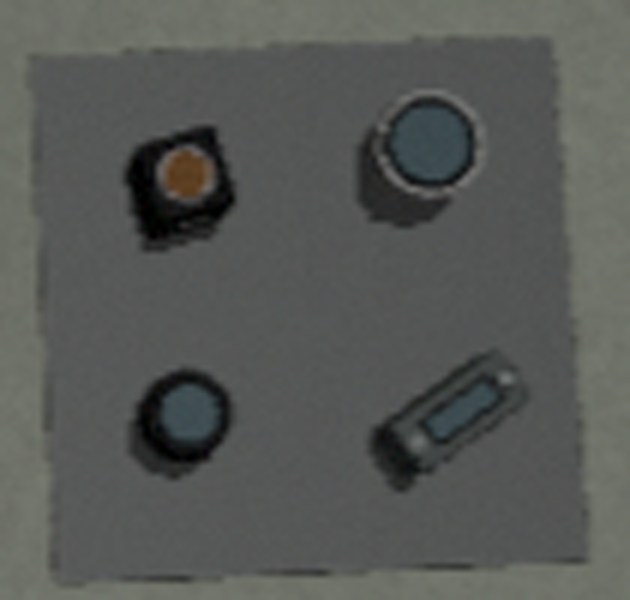

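Run:
```python
from h import *
px=np.array([[151.5,168.5],[375,162],[155,392],[378.5,384]])
uv=(px+.5)/6-.5+[210,155]
q=onplane("top",uv,.05)[:,:2];print("rims",q)
# fit grid: sr(+,+) sq(+,-) ob(-,+) lr(-,-)
m=np.array([[1,1],[1,-1],[-1,1],[-1,-1]])*.0475
a,b=m-m.mean(0),q-q.mean(0)
y=np.arctan2((a[:,0]*b[:,1]-a[:,1]*b[:,0]).sum(),(a*b).sum())
R=np.array([[np.cos(y),-np.sin(y)],[np.sin(y),np.cos(y)]])
print("yaw",y,"fit",q.mean(0)+m@R.T, "res mm",1e3*(q-q.mean(0)-m@R.T))
# parts at own plane
for n,u,z in(("obj",(410.48,173.69),.058),("filt",(369.95,179),.058),("prism",(415.58,218.08),.058),("eye",(370.16,218.6),.064)):print(n,onplane("top",u,z))
# cross-check in scene cam
d=np.load("scene0.npz")["d"];W=cloud("scene",d);Z=W[...,2]
f=(Z>.048)&(Z<.08)&(W[...,0]>.42)&(W[...,0]<.68)
n,l,s,c=cv2.connectedComponentsWithStats((f).astype(np.uint8))
for i in range(1,n):
    if s[i,4]<20: continue
    k=(l==i); zt=np.percentile(Z[k],90); k&=abs(Z-zt)<.004
    print(s[i,4],zt,cv2.minAreaRect((1e3*W[k][:,:2]).astype(np.float32)),W[k].mean(0))
from scipy.spatial.transform import Rotation as Ro
s=robot.read_state();print(Ro.from_rotvec(s["orientation"]).as_matrix())
```

```text
rims [[0.5741 0.2267]
 [0.5792 0.1311]
 [0.4784 0.221 ]
 [0.484  0.1263]]
yaw 0.05542356674614925 fit [[0.5737 0.2263]
 [0.579  0.1315]
 [0.4789 0.2211]
 [0.4841 0.1262]] res mm [[ 0.4123  0.3495]
 [ 0.2023 -0.367 ]
 [-0.4798 -0.0648]
 [-0.1349  0.0823]]
obj [[ 0.6067 -0.2232  0.058 ]]
filt [[ 0.5905 -0.1196  0.058 ]]
prism [[ 0.4931 -0.2363  0.058 ]]
eye [[ 0.4887 -0.1207  0.064 ]]
142 0.0763546965736502 ((472.1770324707031, 2244.259033203125), (24.994970321655273, 88.67707824707031), 83.61339569091797) [0.4696 2.2433 0.076 ]
607 0.07571476344385059 ((551.883544921875, 1027.9588623046875), (102.15270233154297, 247.5340576171875), 0.36825132369995117) [0.5585 1.0048 0.0739]
1842 0.05093991482402475 ((530.6629638671875, 176.07882690429688), (191.0718231201172, 192.4496307373047), 3.3381283283233643) [0.5383 0.1716 0.0496]
189 0.06586355428940327 ((490.7982482910156, -122.40637969970703), (34.15238952636719, 37.13430404663086), 38.26971435546875) [ 0.4918 -0.1238  0.0647]
256 0.06019259009685095 ((495.02130126953125, -238.09381103515625), (26.298952102661133, 58.37153625488281), 35.93491744995117) [ 0.4964 -0.2392  0.0587]
218 0.0602664443742987 ((593.7621459960938, -120.39068603515625), (34.648338317871094, 35.41756820678711), 16.632349014282227) [ 0.5941 -0.1218  0.0589]
335 0.06055746762349861 ((608.4204711914062, -225.53977966308594), (44.43216323852539, 43.98139953613281), 0.4003921449184418) [ 0.6097 -0.2256  0.0593]
389 0.07684574605639359 ((597.7024536132812, -436.2269592285156), (62.24393844604492, 26.549320220947266), 88.23616790771484) [ 0.6027 -0.4385  0.0762]
[[-0.9657  0.2598 -0.0006]
 [ 0.2598  0.9657 -0.0016]
 [ 0.0002 -0.0017 -1.    ]]
```

>>> apply_moves(series=[[[0, 0, 0], [0, 0, -0.106]], [[0, 0, 0], [0, 0, -0.106]], [[0, 0, 0], [0, 0, -0.106]], [[-14.6, -35.9, 5.2], [0, 0, 0]], [[-14.6, -35.9, 5.2], [0, 0, 0]], [[-14.6, -35.9, 5.2], [0, 0, 0]], [[-14.6, -35.9, 5.2], [0, 0, 0]], [[-14.6, -35.9, 5.2], [0, 0, 0]], [[-14.6, -35.9, 5.2], [0, 0, 0]], [[-14.6, -35.9, 5.2], [0, 0, 0]], [[-14.6, -35.9, 5.2], [0, 0, 0]], [[-14.6, -35.9, 5.2], [0, 0, 0]]], claw=1, newtons=40)

```text
t: 1.1
tool_pos: [0.305, 0.2623, 0.3574]
orientation: [0.088, -3.14, 0.0]
force: [0.2, -0.4, 0.1]
opening: 0.0931
gripper_force: 0.0
```

>>> apply_moves(series=[[[-14.6, -35.9, 5.2], [0, 0, 0]], [[-14.6, -35.9, 5.2], [0, 0, 0]], [[-14.6, -35.9, 5.2], [0, 0, 0]], [[-14.6, -35.9, 5.2], [0, 0, 0]], [[-14.6, -35.9, 5.2], [0, 0, 0]], [[-14.6, -35.9, 5.2], [0, 0, 0]], [[-14.6, -35.9, 5.2], [0, 0, 0]], [[-14.6, -35.9, 5.2], [0, 0, 0]], [[-14.6, -35.9, 5.2], [0, 0, 0]], [[-14.6, -35.9, 5.2], [0, 0, 0]], [[-14.6, -35.9, 5.2], [0, 0, 0]], [[0, 0, 0], [0, 0, 0]]])

```text
t: 2.1
tool_pos: [0.488, -0.1264, 0.2988]
orientation: [0.081, -3.139, 0.002]
force: [0.0, -0.5, 0.1]
opening: 0.0929
gripper_force: 0.0
```

```bash
cat > go.py <<'E'
import sys
from h import *
from scipy.spatial.transform import Rotation as Ro
s=robot.read_state();R=Ro.from_rotvec(s["orientation"]).as_matrix();p=s["tool_pos"]
psi=np.arctan2(R[1,1],R[0,1]);print("t",s["t"],"pos",p,"psi",psi,"tilt",R[:2,2],"F",s["force"],"open",s["opening"],"q6",s["q"][5],"grip",s["gripper_force"])
a=list(map(float,sys.argv[1:]))  # targets x y z psi
for i in range(0,len(a),4):
    t=np.array(a[i:i+3]);ps=a[i+3];e=(t-p)*1e3
    d=[-np.sin(ps)*e[0]+np.cos(ps)*e[1],np.cos(ps)*e[0]+np.sin(ps)*e[1],-e[2]]
    print("turn tool z",psi-ps,"then shift",np.array(d).round(1),"len",np.linalg.norm(d).round(1));p,psi=t,ps
E
python3 go.py .489 -.1215 .217 1.627
```

```text
t 2.1 pos [ 0.488  -0.1264  0.2988] psi 1.6221783056805836 tilt [-0.0017 -0.0013] F [ 0.0127 -0.4591  0.0627] open 0.09294964152089615 q6 -1.9761967543108758 grip 0.0
turn tool z -0.00482169431941637 then shift [-1.2  4.9 81.8] len 82.0
```

>>> apply_moves(series=[[[-1, 5, 20], [0, 0, -0.005]], [[0, 0, 30], [0, 0, 0]], [[0, 0, 20], [0, 0, 0]], [[0, 0, 10], [0, 0, 0]], [[0, 0, 0], [0, 0, 0]]])

```text
t: 2.52
tool_pos: [0.4862, -0.1157, 0.2178]
orientation: [0.094, -3.135, -0.003]
force: [0.2, -0.3, 0.3]
opening: 0.093
gripper_force: 0.0
```

>>> apply_moves(series=[[[0, 0, 0], [0, 0, 0]], [[0, 0, 0], [0, 0, 0]], [[0, 0, 0], [0, 0, 0]], [[0, 0, 0], [0, 0, 0]], [[0, 0, 0], [0, 0, 0]], [[0, 0, 0], [0, 0, 0]], [[0, 0, 0], [0, 0, 0]], [[0, 0, 0], [0, 0, 0]]], claw=0)

```text
t: 3.18
tool_pos: [0.4879, -0.1165, 0.2211]
orientation: [-0.095, 3.14, -0.001]
force: [-0.1, -1.9, 1.5]
opening: 0.0445
gripper_force: 0.8
```

>>> apply_moves(series=[[[0, 0, -20], [0, 0, 0]], [[0, 0, -35], [0, 0, 0]], [[0, 0, -35], [0, 0, 0]], [[0, 0, 0], [0, 0, 0]]])

```text
t: 3.52
tool_pos: [0.4899, -0.1171, 0.3182]
orientation: [-0.094, 3.13, -0.006]
force: [2.1, -1.2, -0.3]
opening: 0.0365
gripper_force: 39.7
```

```bash
python3 go.py .574 .2263 .31 1.627
```

```text
t 3.5167 pos [ 0.4899 -0.1171  0.3182] psi 1.6310296854864792 tilt [ 0.0098 -0.0034] F [ 2.0724 -1.1538 -0.269 ] open 0.03649537630068855 q6 -1.9674378125414593 grip 39.71675212495029
turn tool z 0.004029685486479195 then shift [-103.2  338.1    8.2] len 353.6
```

Run:
```python
from h import *
p,d=robot.read_camera("scene");cv2.imwrite("pics/s1.png",cv2.resize(p[130:290,180:380],None,fx=4,fy=3.75,interpolation=cv2.INTER_CUBIC))
```

```text
(no output)
```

View pics/s1.png

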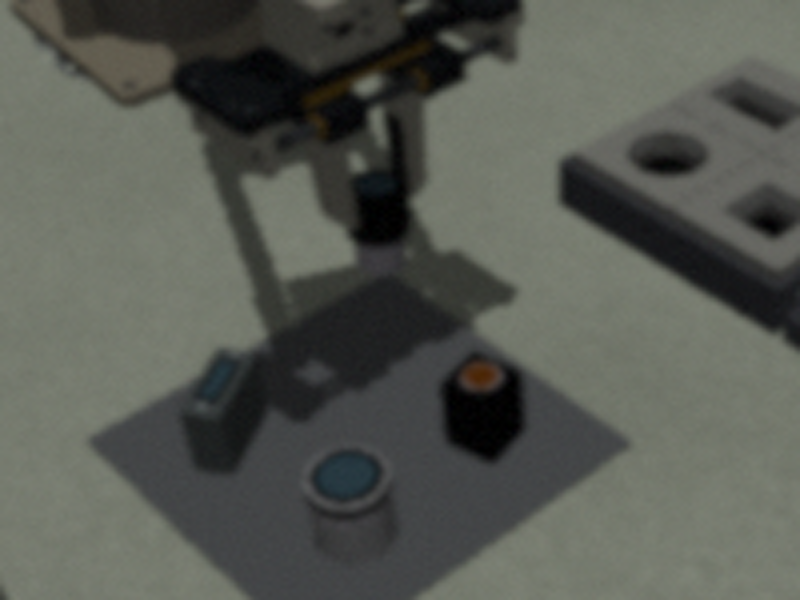

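>>> apply_moves(series=[[[-11.5, 37.5, 1], [0, 0, 0]], [[-11.5, 37.5, 1], [0, 0, 0]], [[-11.5, 37.5, 1], [0, 0, 0]], [[-11.5, 37.5, 1], [0, 0, 0]], [[-11.5, 37.5, 1], [0, 0, 0]], [[-11.5, 37.5, 1], [0, 0, 0]], [[-11.5, 37.5, 1], [0, 0, 0]], [[-11.5, 37.5, 1], [0, 0, 0]], [[-11.5, 37.5, 1], [0, 0, 0]], [[0, 0, 0], [0, 0, 0]], [[0, 0, 0], [0, 0, 0]], [[0, 0, 0], [0, 0, 0]]])

```text
t: 4.57
tool_pos: [0.5702, 0.2267, 0.3]
orientation: [0.096, -3.138, 0.002]
force: [0.3, -1.9, -1.2]
opening: 0.037
gripper_force: 39.7
```

```bash
python3 go.py .574 .2263 .272 1.627 .574 .2263 .243 1.627
python3 - <<'E'
from h import *
p,d=robot.read_camera("scene");cv2.imwrite("pics/s2.png",cv2.resize(p[90:210,320:460],None,fx=5,fy=5,interpolation=cv2.INTER_CUBIC))
E
```

```text
t 4.5667 pos [0.5702 0.2267 0.3   ] psi 1.6318912754372104 tilt [-0.0025 -0.0012] F [ 0.3462 -1.9074 -1.2009] open 0.03697961076272151 q6 -1.3367435235243583 grip 39.716764516197145
turn tool z 0.004891275437210352 then shift [-3.8 -0.6 28. ] len 28.3
turn tool z 0.0 then shift [-0.  0. 29.] len 29.0
```

View pics/s2.png

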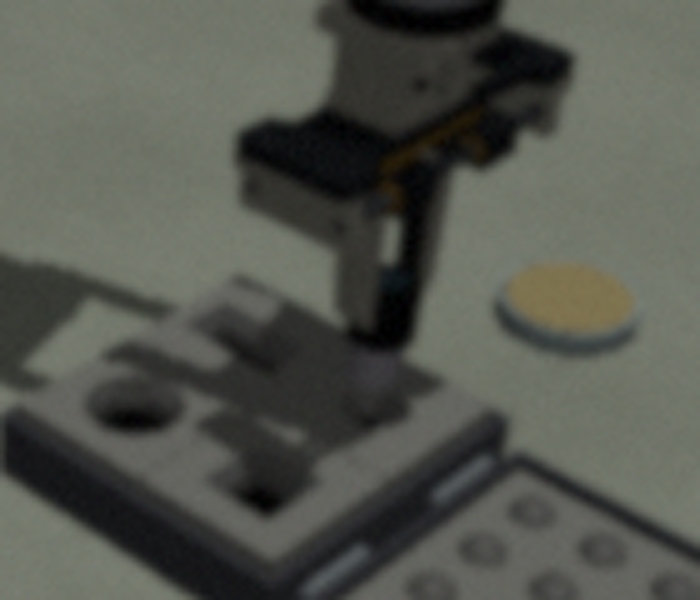

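>>> apply_moves(series=[[[-3.8, -0.6, 15], [0, 0, 0.005]], [[0, 0, 13], [0, 0, 0]], [[0, 0, 5], [0, 0, 0]], [[0, 0, 5], [0, 0, 0]], [[0, 0, 5], [0, 0, 0]], [[0, 0, 5], [0, 0, 0]], [[0, 0, 0], [0, 0, 0]], [[0, 0, 0], [0, 0, 0]]])

```text
t: 5.28
tool_pos: [0.5755, 0.2257, 0.2561]
orientation: [-0.086, 3.137, -0.001]
force: [-4.7, -2.9, 16.3]
opening: 0.0369
gripper_force: 40.1
```

>>> apply_moves(series=[[[0, 0, 3], [0, 0, 0]], [[0, 0, 3], [0, 0, 0]], [[0, 0, 2], [0, 0, 0]], [[0, 0, 0], [0, 0, 0]], [[0, 0, 0], [0, 0, 0]]])

```text
t: 5.7
tool_pos: [0.5784, 0.2258, 0.2545]
orientation: [-0.085, 3.127, 0.001]
force: [-6.4, -7.0, 44.9]
opening: 0.0371
gripper_force: 40.5
```

```bash
python3 - <<'E'
from h import *
p,d=robot.read_camera("scene");cv2.imwrite("pics/s3.png",cv2.resize(p[110:190,340:440],None,fx=7,fy=7,interpolation=cv2.INTER_CUBIC))
E
python3 go.py
```

```text
t 5.75 pos [0.5784 0.2258 0.2545] psi 1.6252411655698435 tilt [0.0135 0.0008] F [-5.4473 -8.5449 43.6234] open 0.0368297063833464 q6 -1.3337090085939296 grip 40.5104975157883
```

View pics/s3.png

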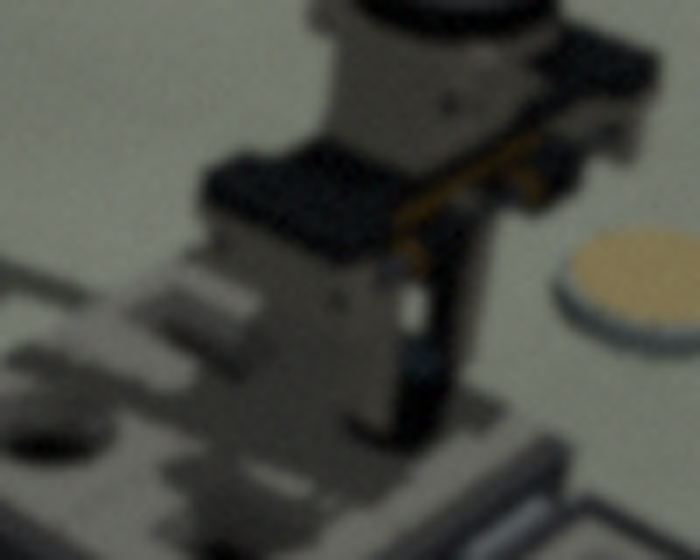

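>>> apply_moves(series=[[[0, 0, -4], [0, 0, 0]], [[0, 0, -4], [0, 0, 0]], [[0, 0, 0], [0, 0, 0]]])

```text
t: 6.0
tool_pos: [0.5753, 0.2262, 0.2548]
orientation: [-0.086, 3.138, 0.001]
force: [2.1, 1.1, 11.4]
opening: 0.0371
gripper_force: 40.0
```

>>> apply_moves(series=[[[0, 0, 0], [0, 0, 0]], [[0, 0, 0], [0, 0, 0]], [[0, 0, 0], [0, 0, 0]], [[0, 0, 0], [0, 0, 0]], [[0, 0, 0], [0, 0, 0]], [[0, 0, -20], [0, 0, 0]], [[0, 0, -40], [0, 0, 0]], [[0, 0, -20], [0, 0, 0]]], claw=0.75)

```text
t: 6.67
tool_pos: [0.5748, 0.2265, 0.3365]
orientation: [-0.087, 3.139, 0.0]
force: [0.4, 0.4, 0.9]
opening: 0.0695
gripper_force: 0.0
```

```bash
cat > chk.py <<'E'
import sys
from h import *
x,y=map(float,sys.argv[1:3])
for n in("scene","top"):
    p,d=robot.read_camera(n);W=cloud(n,d);Z=W[...,2]
    k=(abs(W[...,0]-x)<.045)&(abs(W[...,1]-y)<.045)&(Z>.06)&(Z<.13)&(d>0)
    if k.sum()<10: print(n,"few",k.sum());continue
    zt=np.percentile(Z[k],80);j=k&(abs(Z-zt)<.004);r=cv2.minAreaRect((1e3*W[j][:,:2]).astype(np.float32))
    print(n,k.sum(),"z80",zt,"n",j.sum(),"rect",r,"mean",W[j].mean(0))
E
python3 chk.py .574 .226; python3 go.py .591 -.1197 .31 1.87 .591 -.1197 .217 1.87
```

```text
scene 191 z80 0.08799098395197512 n 88 rect ((578.9019165039062, 225.5245361328125), (33.8175163269043, 33.36572265625), 45.61199188232422) mean [0.5786 0.2253 0.0878]
top few 6
t 6.7667 pos [0.5761 0.2269 0.3392] psi 1.6260725343853923 tilt [0.0079 0.0023] F [0.5228 0.0175 1.0319] open 0.06958899105899592 q6 -1.333616188370051 grip 0.0
turn tool z -0.24392746561460776 then shift [  87.9 -335.6   29.2] len 348.1
turn tool z 0.0 then shift [-0.  0. 93.] len 93.0
```

>>> apply_moves(series=[[[0, 0, 0], [0, 0, -0.121]], [[0, 0, 0], [0, 0, -0.121]], [[9.8, -37.3, 3.2], [0, 0, 0]], [[9.8, -37.3, 3.2], [0, 0, 0]], [[9.8, -37.3, 3.2], [0, 0, 0]], [[9.8, -37.3, 3.2], [0, 0, 0]], [[9.8, -37.3, 3.2], [0, 0, 0]], [[9.8, -37.3, 3.2], [0, 0, 0]], [[9.8, -37.3, 3.2], [0, 0, 0]], [[9.8, -37.3, 3.2], [0, 0, 0]], [[9.8, -37.3, 3.2], [0, 0, 0]], [[0, 0, 0], [0, 0, 0]]])

```text
t: 7.77
tool_pos: [0.5876, -0.1265, 0.303]
orientation: [0.457, -3.106, 0.003]
force: [0.0, 0.2, -0.5]
opening: 0.0701
gripper_force: 0.0
```

>>> apply_moves(series=[[[0, 0, 0], [0, 0, 0]], [[0, 0, 0], [0, 0, 0]]])

```text
t: 7.93
tool_pos: [0.5882, -0.1201, 0.3038]
orientation: [0.464, -3.106, -0.002]
force: [-0.8, 0.4, 0.0]
opening: 0.0697
gripper_force: 0.0
```

```bash
python3 go.py .592 -.1197 .217 1.867
```

```text
t 7.9333 pos [ 0.5882 -0.1201  0.3038] psi 1.8671922001457195 tilt [-0.0016  0.0009] F [-0.8272  0.4312  0.0446] open 0.06971599816362768 q6 -2.154297707694137 grip 0.0
turn tool z 0.00019220014571952326 then shift [-3.8 -0.7 86.8] len 86.9
```

>>> apply_moves(series=[[[-3.8, -0.7, 30], [0, 0, 0]], [[0, 0, 30], [0, 0, 0]], [[0, 0, 16], [0, 0, 0]], [[0, 0, 10], [0, 0, 0]], [[0, 0, 0], [0, 0, 0]], [[0, 0, 0], [0, 0, 0]]])

```text
t: 8.43
tool_pos: [0.5925, -0.1188, 0.2191]
orientation: [0.467, -3.106, -0.0]
force: [1.0, 0.2, -0.6]
opening: 0.0697
gripper_force: 0.0
```

>>> apply_moves(series=[[[0, 0, 0], [0, 0, 0]], [[0, 0, 0], [0, 0, 0]], [[0, 0, 0], [0, 0, 0]], [[0, 0, 0], [0, 0, 0]], [[0, 0, 0], [0, 0, 0]], [[0, 0, 0], [0, 0, 0]], [[0, 0, 0], [0, 0, 0]], [[0, 0, 0], [0, 0, 0]], [[0, 0, 0], [0, 0, 0]], [[0, 0, 0], [0, 0, 0]]], claw=0)

```text
t: 9.27
tool_pos: [0.5926, -0.1201, 0.2194]
orientation: [-0.465, 3.106, -0.0]
force: [-0.4, 0.2, 5.5]
opening: 0.0358
gripper_force: 40.0
```

```bash
python3 go.py .592 -.1197 .317 1.867 .579 .1313 .31 1.627
```

```text
t 9.2667 pos [ 0.5926 -0.1201  0.2194] psi 1.8679575692685753 tilt [ 0.0006 -0.0002] F [-0.4149  0.1779  5.5306] open 0.0358365955060043 q6 -2.1526235355703074 grip 39.972102642059326
turn tool z 0.0009575692685752646 then shift [  0.4   0.5 -97.6] len 97.6
turn tool z 0.24 then shift [ -1.1 251.3   7. ] len 251.4
```

>>> apply_moves(series=[[[0, 0, -25], [0, 0, 0]], [[0, 0, -38], [0, 0, 0]], [[0, 0, -32], [0, 0, 0.12]], [[0, 0, 0], [0, 0, 0.12]], [[0, 36, 0], [0, 0, 0]], [[0, 36, 0], [0, 0, 0]], [[0, 36, 0], [0, 0, 0]], [[0, 36, 0], [0, 0, 0]], [[0, 36, 0], [0, 0, 0]], [[0, 36, 0], [0, 0, 0]], [[0, 36, 0], [0, 0, 0]], [[0, 0, 0], [0, 0, 0]]])

```text
t: 10.27
tool_pos: [0.5768, 0.1373, 0.3132]
orientation: [0.097, -3.139, -0.004]
force: [-0.0, -0.3, -0.9]
opening: 0.0356
gripper_force: 40.0
```

>>> apply_moves(series=[[[0, 0, 0], [0, 0, 0]], [[0, 0, 0], [0, 0, 0]]])

```text
t: 10.43
tool_pos: [0.5778, 0.1315, 0.3133]
orientation: [0.091, -3.139, 0.001]
force: [0.1, -1.0, -1.1]
opening: 0.0358
gripper_force: 40.0
```

```bash
python3 go.py .579 .1313 .275 1.627 .579 .1313 .2434 1.627
```

```text
t 10.4333 pos [0.5778 0.1315 0.3133] psi 1.6288869831831496 tilt [-0.001  -0.0007] F [ 0.0844 -1.012  -1.1295] open 0.03582039666990506 q6 -1.4913708009748865 grip 39.97013211250305
turn tool z 0.0018869831831496153 then shift [-1.2 -0.3 38.3] len 38.3
turn tool z 0.0 then shift [-0.   0.  31.6] len 31.6
```

>>> apply_moves(series=[[[-1, 0, 20], [0, 0, 0.002]], [[0, 0, 18], [0, 0, 0]], [[0, 0, 5], [0, 0, 0]], [[0, 0, 5], [0, 0, 0]], [[0, 0, 5], [0, 0, 0]], [[0, 0, 5], [0, 0, 0]], [[0, 0, 4], [0, 0, 0]], [[0, 0, 4], [0, 0, 0]], [[0, 0, 0], [0, 0, 0]], [[0, 0, 0], [0, 0, 0]]])

```text
t: 11.27
tool_pos: [0.5795, 0.1317, 0.2485]
orientation: [-0.086, 3.139, 0.0]
force: [3.2, 1.3, -1.4]
opening: 0.0357
gripper_force: 40.0
```

```bash
python3 go.py .579 .1313 .2434 1.627
```

```text
t 11.2667 pos [0.5795 0.1317 0.2485] psi 1.6258934519452544 tilt [0.0018 0.0002] F [ 3.1528  1.2887 -1.3619] open 0.035743228055994856 q6 -1.4887058605899999 grip 39.96394157409668
turn tool z -0.0011065480547456374 then shift [ 0.5 -0.3  5.1] len 5.1
```

>>> apply_moves(series=[[[0, 0, 3], [0, 0, 0]], [[0, 0, 3], [0, 0, 0]], [[0, 0, 2], [0, 0, 0]], [[0, 0, 0], [0, 0, 0]], [[0, 0, 0], [0, 0, 0]]])

```text
t: 11.68
tool_pos: [0.5795, 0.1318, 0.2422]
orientation: [-0.087, 3.139, -0.0]
force: [-5.6, -1.7, 16.7]
opening: 0.0354
gripper_force: 40.0
```

>>> apply_moves(series=[[[0, 0, -2], [0, 0, 0]], [[0, 0, 0], [0, 0, 0]], [[0, 0, 0], [0, 0, 0]], [[0, 0, 0], [0, 0, 0]], [[0, 0, 0], [0, 0, 0]], [[0, 0, 0], [0, 0, 0]], [[0, 0, -20], [0, 0, 0]], [[0, 0, -40], [0, 0, 0]], [[0, 0, -20], [0, 0, 0]], [[0, 0, 0], [0, 0, 0]]], claw=0.75)

```text
t: 12.52
tool_pos: [0.5808, 0.132, 0.3282]
orientation: [-0.087, 3.131, 0.002]
force: [1.2, -0.2, 1.1]
opening: 0.0698
gripper_force: 0.0
```

```bash
python3 chk.py .579 .131;python3 go.py .494 -.237 .31 .635 .494 -.237 .217 .635
```

```text
scene 224 z80 0.08207731436850044 n 123 rect ((580.3963012695312, 130.1553192138672), (36.02421569824219, 36.08931350708008), 4.177153587341309) mean [0.5816 0.1293 0.0815]
top 61 z80 0.08344507169423093 n 45 rect ((566.7001342773438, 136.7928009033203), (13.133798599243164, 22.519668579101562), 4.178720474243164) mean [0.5669 0.1365 0.0824]
t 12.6167 pos [0.5794 0.1318 0.323 ] psi 1.626026675537985 tilt [0.0024 0.0003] F [ 0.8857 -0.5524 -0.5607] open 0.06958360393604639 q6 -1.4886983905281945 grip 0.0
turn tool z 0.9910266755379851 then shift [-246.2 -287.5   13. ] len 378.7
turn tool z 0.0 then shift [ 0.  0. 93.] len 93.0
```

>>> apply_moves(series=[[[0, 0, 0], [0, 0, 0.1239]], [[0, 0, 0], [0, 0, 0.1239]], [[0, 0, 0], [0, 0, 0.1239]], [[0, 0, 0], [0, 0, 0.1239]], [[0, 0, 0], [0, 0, 0.1239]], [[0, 0, 0], [0, 0, 0.1239]], [[0, 0, 0], [0, 0, 0.1239]], [[0, 0, 0], [0, 0, 0.1239]], [[-24.6, -28.7, 1.3], [0, 0, 0]], [[-24.6, -28.7, 1.3], [0, 0, 0]], [[-24.6, -28.7, 1.3], [0, 0, 0]], [[-24.6, -28.7, 1.3], [0, 0, 0]]])

```text
t: 13.62
tool_pos: [0.5435, -0.0167, 0.3144]
orientation: [-1.414, -2.802, 0.002]
force: [0.4, -0.3, -0.1]
opening: 0.07
gripper_force: 0.0
```

>>> apply_moves(series=[[[-24.6, -28.7, 1.3], [0, 0, 0]], [[-24.6, -28.7, 1.3], [0, 0, 0]], [[-24.6, -28.7, 1.3], [0, 0, 0]], [[-24.6, -28.7, 1.3], [0, 0, 0]], [[-24.6, -28.7, 1.3], [0, 0, 0]], [[-24.6, -28.7, 1.3], [0, 0, 0]], [[0, 0, 0], [0, 0, 0]], [[0, 0, 0], [0, 0, 0]], [[0, 0, 0], [0, 0, 0]]])

```text
t: 14.37
tool_pos: [0.4933, -0.2361, 0.3073]
orientation: [-1.417, -2.801, -0.001]
force: [0.5, 0.1, 0.2]
opening: 0.0701
gripper_force: 0.0
```

```bash
python3 go.py .494 -.237 .218 .635
```

```text
t 14.3667 pos [ 0.4933 -0.2361  0.3073] psi 0.6338615499461457 tilt [-0.0022  0.0019] F [0.5007 0.0795 0.1663] open 0.07005608381138387 q6 -1.1743624772354158 grip 0.0
turn tool z -0.0011384500538542675 then shift [-1.1  0.  89.3] len 89.3
```

>>> apply_moves(series=[[[-1, 0, 30], [0, 0, 0]], [[0, 0, 30], [0, 0, 0]], [[0, 0, 19], [0, 0, 0]], [[0, 0, 10], [0, 0, 0]], [[0, 0, 0], [0, 0, 0]], [[0, 0, 0], [0, 0, 0]]])

```text
t: 14.87
tool_pos: [0.4947, -0.2364, 0.2199]
orientation: [-1.415, -2.804, -0.0]
force: [-0.2, 0.7, 0.2]
opening: 0.0696
gripper_force: 0.0
```

>>> apply_moves(series=[[[0, 0, 0], [0, 0, 0]], [[0, 0, 0], [0, 0, 0]], [[0, 0, 0], [0, 0, 0]], [[0, 0, 0], [0, 0, 0]], [[0, 0, 0], [0, 0, 0]], [[0, 0, 0], [0, 0, 0]], [[0, 0, 0], [0, 0, 0]], [[0, 0, 0], [0, 0, 0]], [[0, 0, 0], [0, 0, 0]], [[0, 0, 0], [0, 0, 0]], [[0, 0, 0], [0, 0, 0]], [[0, 0, 0], [0, 0, 0]]], claw=0)

```text
t: 15.87
tool_pos: [0.4943, -0.2375, 0.2201]
orientation: [1.417, 2.804, -0.0]
force: [-2.1, -1.6, 2.7]
opening: 0.026
gripper_force: 39.9
```

```bash
python3 go.py .494 -.237 .32 .635 .479 .2213 .315 1.627
```

```text
t 15.8667 pos [ 0.4943 -0.2375  0.2201] psi 0.6347130031270445 tilt [-0.0001 -0.0002] F [-2.1464 -1.581   2.7272] open 0.02601929086815723 q6 -1.1759271020257398 grip 39.93054807186127
turn tool z -0.000286996872955525 then shift [  0.6   0.  -99.9] len 99.9
turn tool z -0.992 then shift [-10.8 458.4   5. ] len 458.6
```

>>> apply_moves(series=[[[0, 0, -24], [0, 0, 0]], [[0, 0, -38], [0, 0, 0]], [[0, 0, -38], [0, 0, 0]], [[0, 0, 0], [0, 0, -0.124]], [[0, 0, 0], [0, 0, -0.124]], [[0, 0, 0], [0, 0, -0.124]], [[0, 0, 0], [0, 0, -0.124]], [[0, 0, 0], [0, 0, -0.124]], [[0, 0, 0], [0, 0, -0.124]], [[0, 0, 0], [0, 0, -0.124]], [[0, 0, 0], [0, 0, -0.124]], [[0, 0, 0], [0, 0, 0]]])

```text
t: 16.87
tool_pos: [0.4943, -0.2372, 0.3193]
orientation: [0.098, -3.139, -0.001]
force: [0.2, -0.7, -2.0]
opening: 0.0256
gripper_force: 39.9
```

>>> apply_moves(series=[[[-0.9, 38.2, 0.4], [0, 0, 0]], [[-0.9, 38.2, 0.4], [0, 0, 0]], [[-0.9, 38.2, 0.4], [0, 0, 0]], [[-0.9, 38.2, 0.4], [0, 0, 0]], [[-0.9, 38.2, 0.4], [0, 0, 0]], [[-0.9, 38.2, 0.4], [0, 0, 0]], [[-0.9, 38.2, 0.4], [0, 0, 0]], [[-0.9, 38.2, 0.4], [0, 0, 0]], [[-0.9, 38.2, 0.4], [0, 0, 0]], [[-0.9, 38.2, 0.4], [0, 0, 0]], [[-0.9, 38.2, 0.4], [0, 0, 0]], [[-0.9, 38.2, 0.4], [0, 0, 0]]])

```text
t: 17.87
tool_pos: [0.4788, 0.2229, 0.3149]
orientation: [0.08, -3.14, -0.0]
force: [0.6, -0.3, -2.4]
opening: 0.0256
gripper_force: 39.9
```

>>> apply_moves(series=[[[0, 0, 0], [0, 0, 0]], [[0, 0, 0], [0, 0, 0]], [[0, 0, 0], [0, 0, 0]]])

```text
t: 18.12
tool_pos: [0.4792, 0.2209, 0.3146]
orientation: [0.085, -3.14, 0.001]
force: [-0.5, 0.3, -1.1]
opening: 0.0257
gripper_force: 39.9
```

```bash
python3 go.py .479 .2213 .248 1.627
```

```text
t 18.1167 pos [0.4792 0.2209 0.3146] psi 1.6252450356529087 tilt [-0.0008 -0.0007] F [-0.5293  0.3004 -1.1197] open 0.025711515090181665 q6 -1.290314940384372 grip 39.91770565509796
turn tool z -0.0017549643470913256 then shift [ 0.2  0.4 66.6] len 66.7
```

>>> apply_moves(series=[[[0, 0, 20], [0, 0, -0.002]], [[0, 0, 18], [0, 0, 0]], [[0, 0, 5], [0, 0, 0]], [[0, 0, 5], [0, 0, 0]], [[0, 0, 5], [0, 0, 0]], [[0, 0, 5], [0, 0, 0]], [[0, 0, 5], [0, 0, 0]], [[0, 0, 4], [0, 0, 0]], [[0, 0, 0], [0, 0, 0]], [[0, 0, 0], [0, 0, 0]]])

```text
t: 18.95
tool_pos: [0.4795, 0.2209, 0.2479]
orientation: [-0.091, 3.14, 0.0]
force: [1.2, 1.2, -5.0]
opening: 0.0259
gripper_force: 39.9
```

>>> apply_moves(series=[[[0, 0, 3], [0, 0, 0]], [[0, 0, 3], [0, 0, 0]], [[0, 0, 2], [0, 0, 0]], [[0, 0, 0], [0, 0, 0]], [[0, 0, 0], [0, 0, 0]]])

```text
t: 19.37
tool_pos: [0.4798, 0.2209, 0.2428]
orientation: [-0.091, 3.14, -0.001]
force: [-12.2, -5.2, 24.7]
opening: 0.0256
gripper_force: 40.0
```

>>> apply_moves(series=[[[0, 0, -3], [0, 0, 0]], [[0, 0, 0], [0, 0, 0]], [[0, 0, 0], [0, 0, 0]], [[0, 0, 0], [0, 0, 0]], [[0, 0, 0], [0, 0, 0]], [[0, 0, 0], [0, 0, 0]], [[0, 0, -20], [0, 0, 0]], [[0, 0, -40], [0, 0, 0]], [[0, 0, -20], [0, 0, 0]], [[0, 0, 0], [0, 0, 0]]], claw=0.8)

```text
t: 20.2
tool_pos: [0.4813, 0.2215, 0.3289]
orientation: [-0.091, 3.132, 0.004]
force: [-0.0, 0.7, 0.9]
opening: 0.0741
gripper_force: 0.0
```

```bash
python3 chk.py .479 .221;python3 go.py .607 -.224 .31 1.627
```

```text
scene 214 z80 0.081693306117332 n 112 rect ((482.6543884277344, 218.94305419921875), (57.90694046020508, 25.449687957763672), 0.9995668530464172) mean [0.4843 0.2182 0.0812]
top few 1
t 20.3 pos [0.4799 0.221  0.324 ] psi 1.6288456778255078 tilt [0.0022 0.0008] F [-0.7742 -1.3566 -0.4649] open 0.07428316898082195 q6 -1.2942510062986372 grip 0.0
turn tool z 0.0018456778255078188 then shift [-101.9 -451.5   14. ] len 463.0
```

>>> apply_moves(series=[[[-8.5, -37.6, 1.2], [0, 0, 0.002]], [[-8.5, -37.6, 1.2], [0, 0, 0]], [[-8.5, -37.6, 1.2], [0, 0, 0]], [[-8.5, -37.6, 1.2], [0, 0, 0]], [[-8.5, -37.6, 1.2], [0, 0, 0]], [[-8.5, -37.6, 1.2], [0, 0, 0]], [[-8.5, -37.6, 1.2], [0, 0, 0]], [[-8.5, -37.6, 1.2], [0, 0, 0]], [[-8.5, -37.6, 1.2], [0, 0, 0]], [[-8.5, -37.6, 1.2], [0, 0, 0]], [[-8.5, -37.6, 1.2], [0, 0, 0]], [[-8.5, -37.6, 1.2], [0, 0, 0]]])

```text
t: 21.3
tool_pos: [0.6062, -0.2256, 0.306]
orientation: [0.088, -3.137, -0.002]
force: [1.7, 0.0, 0.2]
opening: 0.0744
gripper_force: 0.0
```

>>> apply_moves(series=[[[0, 0, 0], [0, 0, 0]], [[0, 0, 0], [0, 0, 0]], [[0, 0, 0], [0, 0, 0]]])

```text
t: 21.55
tool_pos: [0.606, -0.2235, 0.3065]
orientation: [0.087, -3.137, -0.003]
force: [0.1, 0.1, 0.4]
opening: 0.0748
gripper_force: 0.0
```

```bash
python3 go.py .607 -.224 .218 1.627
```

```text
t 21.55 pos [ 0.606  -0.2235  0.3065] psi 1.6261030095128273 tilt [-0.0031  0.0018] F [0.0631 0.0636 0.3786] open 0.07479961904395141 q6 -2.0590261395745135 grip 0.0
turn tool z -0.000896990487172733 then shift [-0.9 -0.5 88.5] len 88.5
```

>>> apply_moves(series=[[[-1, -0.5, 30], [0, 0, 0]], [[0, 0, 30], [0, 0, 0]], [[0, 0, 18], [0, 0, 0]], [[0, 0, 10], [0, 0, 0]], [[0, 0, 0], [0, 0, 0]], [[0, 0, 0], [0, 0, 0]]])

```text
t: 22.05
tool_pos: [0.6077, -0.2233, 0.2208]
orientation: [0.09, -3.14, -0.001]
force: [-0.9, 0.2, 0.5]
opening: 0.0745
gripper_force: 0.0
```

>>> apply_moves(series=[[[0, 0, 0], [0, 0, 0]], [[0, 0, 0], [0, 0, 0]], [[0, 0, 0], [0, 0, 0]], [[0, 0, 0], [0, 0, 0]], [[0, 0, 0], [0, 0, 0]], [[0, 0, 0], [0, 0, 0]], [[0, 0, 0], [0, 0, 0]], [[0, 0, 0], [0, 0, 0]], [[0, 0, 0], [0, 0, 0]], [[0, 0, 0], [0, 0, 0]]], claw=0)

```text
t: 22.88
tool_pos: [0.608, -0.2245, 0.2215]
orientation: [-0.088, 3.139, -0.001]
force: [-0.7, -0.5, 6.2]
opening: 0.0451
gripper_force: 40.0
```

```bash
python3 go.py .607 -.224 .32 1.627 .484 .1263 .315 1.627
```

```text
t 22.8833 pos [ 0.608  -0.2245  0.2215] psi 1.6267487756572354 tilt [ 0.001  -0.0005] F [-0.6526 -0.4602  6.1989] open 0.04513156320599283 q6 -2.059539247556973 grip 40.00137023627758
turn tool z -0.0002512243427645888 then shift [  1.    0.6 -98.5] len 98.5
turn tool z 0.0 then shift [103.1 356.7   5. ] len 371.3
```

>>> apply_moves(series=[[[0, 0, -22], [0, 0, 0]], [[0, 0, -38], [0, 0, 0]], [[1, 0.6, -38], [0, 0, 0]], [[10.3, 35.7, 0.5], [0, 0, 0]], [[10.3, 35.7, 0.5], [0, 0, 0]], [[10.3, 35.7, 0.5], [0, 0, 0]], [[10.3, 35.7, 0.5], [0, 0, 0]], [[10.3, 35.7, 0.5], [0, 0, 0]], [[10.3, 35.7, 0.5], [0, 0, 0]], [[10.3, 35.7, 0.5], [0, 0, 0]], [[10.3, 35.7, 0.5], [0, 0, 0]], [[10.3, 35.7, 0.5], [0, 0, 0]]])

```text
t: 23.88
tool_pos: [0.4948, 0.0932, 0.3135]
orientation: [0.087, -3.139, 0.0]
force: [0.2, 1.1, -2.2]
opening: 0.0454
gripper_force: 40.0
```

>>> apply_moves(series=[[[10.3, 35.7, 0.5], [0, 0, 0]], [[0, 0, 0], [0, 0, 0]], [[0, 0, 0], [0, 0, 0]], [[0, 0, 0], [0, 0, 0]]])

```text
t: 24.22
tool_pos: [0.4836, 0.1269, 0.3132]
orientation: [0.09, -3.14, 0.001]
force: [-0.1, 0.3, -1.9]
opening: 0.0451
gripper_force: 40.0
```

```bash
python3 go.py .484 .1263 .248 1.627
```

```text
t 24.2167 pos [0.4836 0.1269 0.3132] psi 1.627941497303392 tilt [-0.0008 -0.0006] F [-0.0618  0.2931 -1.9084] open 0.04508314150037845 q6 -1.4736715305072714 grip 39.99822612851858
turn tool z 0.0009414973033921026 then shift [-0.3 -0.6 65.2] len 65.3
```

>>> apply_moves(series=[[[0, -0.6, 20], [0, 0, 0]], [[0, 0, 16], [0, 0, 0]], [[0, 0, 5], [0, 0, 0]], [[0, 0, 5], [0, 0, 0]], [[0, 0, 5], [0, 0, 0]], [[0, 0, 5], [0, 0, 0]], [[0, 0, 5], [0, 0, 0]], [[0, 0, 4], [0, 0, 0]], [[0, 0, 0], [0, 0, 0]], [[0, 0, 0], [0, 0, 0]]])

```text
t: 25.05
tool_pos: [0.4842, 0.1263, 0.2488]
orientation: [-0.088, 3.139, 0.0]
force: [3.2, 0.3, -5.4]
opening: 0.0449
gripper_force: 40.0
```

>>> apply_moves(series=[[[0, 0, 3], [0, 0, 0]], [[0, 0, 3], [0, 0, 0]], [[0, 0, 1], [0, 0, 0]], [[0, 0, 0], [0, 0, 0]], [[0, 0, 0], [0, 0, 0]]])

```text
t: 25.47
tool_pos: [0.4845, 0.1264, 0.2443]
orientation: [-0.089, 3.139, -0.0]
force: [-6.9, -2.0, 21.1]
opening: 0.0451
gripper_force: 40.0
```

>>> apply_moves(series=[[[0, 0, -2], [0, 0, 0]], [[0, 0, 0], [0, 0, 0]], [[0, 0, 0], [0, 0, 0]], [[0, 0, 0], [0, 0, 0]], [[0, 0, 0], [0, 0, 0]], [[0, 0, 0], [0, 0, 0]], [[0, 0, -20], [0, 0, 0]], [[0, 0, -40], [0, 0, 0]], [[0, 0, -40], [0, 0, 0]], [[0, -40, -10], [0, 0, 0]], [[0, -40, 0], [0, 0, 0]], [[0, 0, 0], [0, 0, 0]]], claw=0.8)

```text
t: 26.47
tool_pos: [0.4891, 0.0417, 0.3554]
orientation: [-0.083, 3.137, -0.005]
force: [-0.1, 0.1, -1.1]
opening: 0.0743
gripper_force: 0.0
```

>>> apply_moves(series=[[[0, -40, 0], [0, 0, 0]], [[0, -40, 0], [0, 0, 0]], [[0, -40, 0], [0, 0, 0]], [[0, -40, 0], [0, 0, 0]], [[0, 0, 0], [0, 0, 0]], [[0, 0, 0], [0, 0, 0]], [[0, 0, 0], [0, 0, 0]], [[0, 0, 0], [0, 0, 0]]])

```text
t: 27.13
tool_pos: [0.4973, -0.1121, 0.3533]
orientation: [0.09, -3.14, -0.001]
force: [-0.5, 0.5, 0.5]
opening: 0.0744
gripper_force: 0.0
```

```bash
for a in ".574 .2263" ".579 .1315" ".479 .2211" ".484 .1263"; do python3 chk.py $a; done
python3 - <<'E'
from h import *
p,d=robot.read_camera("top");cv2.imwrite("pics/f.png",cv2.resize(p[130:260,120:320],None,fx=4,fy=4,interpolation=cv2.INTER_CUBIC))
E
```

```text
scene 191 z80 0.08813341868209346 n 89 rect ((578.6971435546875, 224.7554931640625), (32.73584747314453, 35.96761703491211), 40.83867263793945) mean [0.5794 0.225  0.0878]
top 215 z80 0.0900895313226699 n 149 rect ((574.6905517578125, 227.81419372558594), (35.96179962158203, 33.356353759765625), 46.83534240722656) mean [0.5745 0.2274 0.0891]
scene 223 z80 0.08169574315897286 n 126 rect ((579.6368408203125, 130.13174438476562), (36.188961029052734, 38.367393493652344), 0.03129925578832626) mean [0.5813 0.1292 0.0812]
top 222 z80 0.08344513852367984 n 159 rect ((578.3770141601562, 131.7788848876953), (35.87632369995117, 33.07100296020508), 1.592152714729309) mean [0.5773 0.1312 0.0824]
scene 214 z80 0.08163189339694232 n 109 rect ((482.347900390625, 218.04388427734375), (55.741214752197266, 26.825334548950195), 6.383666515350342) mean [0.4846 0.2184 0.0811]
top 278 z80 0.08324210695158415 n 196 rect ((479.6490478515625, 221.50112915039062), (57.65102767944336, 25.7694034576416), 2.743304491043091) mean [0.4797 0.2213 0.0822]
scene 229 z80 0.08247650942753923 n 138 rect ((484.209228515625, 125.68490600585938), (45.019439697265625, 45.191810607910156), 15.756747245788574) mean [0.4864 0.1246 0.0818]
top 277 z80 0.08405921519006103 n 222 rect ((483.55908203125, 127.64006805419922), (42.73884201049805, 43.97576141357422), 34.75519943237305) mean [0.4832 0.1275 0.0829]
```

View pics/f.png

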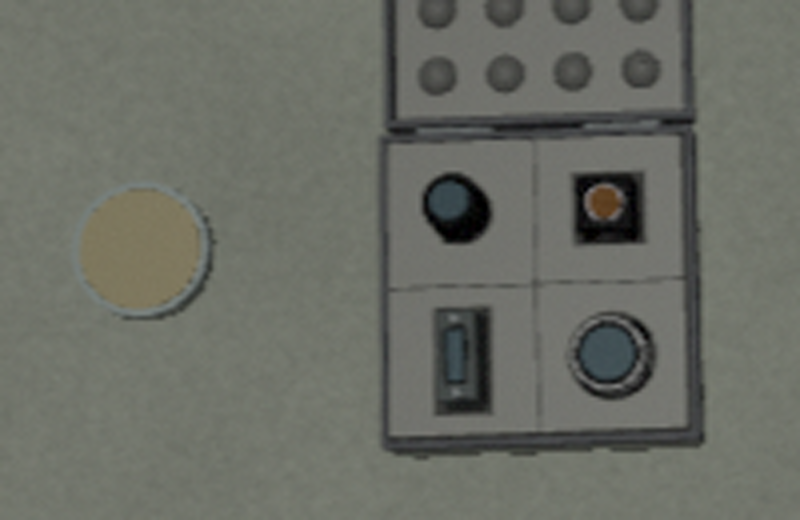

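Run:
```python
from h import *
for n in("top","scene"):
    p,d=robot.read_camera(n);W=cloud(n,d)
    for nm,x,y,z in(("eye",.574,.2263,.0885),("filt",.579,.1315,.082),("foam",.53,.18,.05)):
        r=.016 if nm!="foam" else .08
        k=(np.hypot(W[...,0]-x,W[...,1]-y)<r)&(abs(W[...,2]-z)<(.006 if nm!="foam" else .004))
        P=W[k];c=np.linalg.lstsq(np.c_[P[:,:2]-P[:,:2].mean(0),np.ones(len(P))],P[:,2],rcond=None)[0];print(n,nm,k.sum(),c)
```

```text
top eye 128 [-0.0252  0.0101  0.089 ]
top filt 128 [ 0.0362 -0.018   0.0824]
top foam 1878 [0.0005 0.0018 0.0498]
scene eye 63 [-0.0215 -0.001   0.088 ]
scene filt 76 [-0.0377  0.0213  0.0815]
scene foam 884 [0.0015 0.0011 0.0493]
```

All four parts are level and at home height, so I'm handing the job in.

```bash
python3 -c "
from plant import robot
print(robot.close_job())"
```

```text
the job is handed in; nothing more can be done
None
```

All four parts are pressed home upright in their matching cutouts and released; the bottle and petri dish were left alone, and the job was handed in at about 28 s (no verdict was returned).

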